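# Cull the slumped cheese and lift the carrier

### The job

One of the four small cheeses on the white carrier has slumped into a flat, wide disc: take it off and put it in the blue bin, leaving the three good ones on their seats. Then take the carrier by its black handle, lift it with the three good cheeses aboard at least 10 cm above the wooden board, and finish while holding it there, still and level: do not put it down or let go. Leave the other things on the board undisturbed.

Things in the scene. Friction and masses are not known exactly. Their poses are not given: they have to be found in the camera images.
- carrier: loose carrier: a square white plate 210 x 210 x 8 mm standing flat on the wooden board, with four grey round seats (62 mm diameter, 2 mm high, tops 10 mm above the plate's underside) centred at x = +-70, y = +-70 mm, and an upright handle in the middle. There is no rim. Empty it weighs about 0.4 kg. Origin: centre of the plate's underside; z up; the grip bar runs along its y axis.
- handle: the carrier's handle, rigidly part of it: a black horizontal bar 20 mm thick (x), 90 mm long (y) and 22 mm tall (z), on a 16 mm steel post that rises from the plate's centre. Origin: centre of the bar, 85 mm above the carrier's underside; axes as the carrier's.
- slumped: the slumped cheese: same pale yellow, but a flat disc 64 mm in diameter and only 21 mm tall, about 80 g, lying on one of the four seats (any of them). Origin: centre of its underside, z up.
- cheese_a: one of the three good cheeses: a round pale-yellow wheel 54 mm in diameter and 38 mm tall with rounded edges, about 80 g, standing upright on one of the four seats. Origin: centre of its underside, z up.
- cheese_b: one of the three good cheeses: a round pale-yellow wheel 54 mm in diameter and 38 mm tall with rounded edges, about 80 g, standing upright on one of the four seats. Origin: centre of its underside, z up.
- cheese_c: one of the three good cheeses: a round pale-yellow wheel 54 mm in diameter and 38 mm tall with rounded edges, about 80 g, standing upright on one of the four seats. Origin: centre of its underside, z up.
- seat0 (a point): centre of the top face of one of the carrier's four round grey seats; it moves with the carrier.
- seat1 (a point): centre of the top face of one of the carrier's four round grey seats; it moves with the carrier.
- seat2 (a point): centre of the top face of one of the carrier's four round grey seats; it moves with the carrier.
- seat3 (a point): centre of the top face of one of the carrier's four round grey seats; it moves with the carrier.
- bin: fixed open blue bin, 170 x 170 mm outside, 50 mm tall, walls and floor 5 mm. Origin: centre of its underside; z up, x and y along its sides.
- board: fixed wooden ripening board of two planks side by side, 562 x 1100 mm (x, y) and 28 mm thick, lying on the table; its top, at height 28 mm, carries everything else. Origin: centre of its underside.
- big_wheel: big pale cheese, 150 mm in diameter, 60 mm tall, loose. Bystander, not part of the job. Origin: centre of its underside.
- jar: jar of coating, 60 mm in diameter, 80 mm tall, loose. Bystander, not part of the job. Origin: centre of its underside.
- mould: small white open cup (a cheese mould), 60 mm across the rim, 60 mm tall, loose. Bystander, not part of the job. Origin: centre of its underside.

How it is judged:
On the way, in this order (a step that is already met when the one before it is completed fails the run):
1. the slumped cheese lies in the bin, let go, while the carrier still stands on the board with the three good cheeses on their seats (x of slumped in the frame of bin between -0.08 and 0.08 m and y of slumped in the frame of bin between -0.08 and 0.08 m and z of slumped in the frame of bin between -0.005 and 0.045 m and contact force between slumped and the fingers below 0.1 N and linear speed of slumped below 0.03 m/s and (distance between cheese_a and seat0 below 0.02 m or distance between cheese_a and seat1 below 0.02 m or distance between cheese_a and seat2 below 0.02 m or distance between cheese_a and seat3 below 0.02 m) and (distance between cheese_b and seat0 below 0.02 m or distance between cheese_b and seat1 below 0.02 m or distance between cheese_b and seat2 below 0.02 m or distance between cheese_b and seat3 below 0.02 m) and (distance between cheese_c and seat0 below 0.02 m or distance between cheese_c and seat1 below 0.02 m or distance between cheese_c and seat2 below 0.02 m or distance between cheese_c and seat3 below 0.02 m) and height (world z) of carrier below 0.04 m), for 0.2 s.
2. the carrier is held by its handle, level and still, clear of the board with the three good cheeses on their seats (height (world z) of carrier above 0.118 m and angle between carrier's own z axis and vertical below 0.12 rad and linear speed of carrier below 0.03 m/s and angular speed of carrier below 0.15 rad/s and contact force between handle and the fingers above 1 N and contact force between carrier and board below 0.1 N and contact force between carrier and bin below 0.1 N and contact force between carrier and big_wheel below 0.1 N and contact force between carrier and jar below 0.1 N and contact force between carrier and mould below 0.1 N and (distance between cheese_a and seat0 below 0.02 m or distance between cheese_a and seat1 below 0.02 m or distance between cheese_a and seat2 below 0.02 m or distance between cheese_a and seat3 below 0.02 m) and (distance between cheese_b and seat0 below 0.02 m or distance between cheese_b and seat1 below 0.02 m or distance between cheese_b and seat2 below 0.02 m or distance between cheese_b and seat3 below 0.02 m) and (distance between cheese_c and seat0 below 0.02 m or distance between cheese_c and seat1 below 0.02 m or distance between cheese_c and seat2 below 0.02 m or distance between cheese_c and seat3 below 0.02 m)), for 0.5 s.
At the end, for the whole second after the job is handed in: Carrier gripped by its handle (over 1 N), over 90 mm above the board, tilt under 0.12 rad, slower than 30 mm/s and 0.15 rad/s, not resting on the board, bin or bystanders; each good cheese within 20 mm of a seat; slumped cheese at rest in the bin, not touched by the fingers (all of step 2 and x of slumped in the frame of bin between -0.08 and 0.08 m and y of slumped in the frame of bin between -0.08 and 0.08 m and z of slumped in the frame of bin between -0.005 and 0.045 m and contact force between slumped and the fingers below 0.1 N and linear speed of slumped below 0.03 m/s); the arm keeps its last pose, push and grip.
It fails at once if a good cheese is taken or falls off its seat (more than 45 mm from every seat) ((distance between cheese_a and seat0 above 0.045 m and distance between cheese_a and seat1 above 0.045 m and distance between cheese_a and seat2 above 0.045 m and distance between cheese_a and seat3 above 0.045 m) or (distance between cheese_b and seat0 above 0.045 m and distance between cheese_b and seat1 above 0.045 m and distance between cheese_b and seat2 above 0.045 m and distance between cheese_b and seat3 above 0.045 m) or (distance between cheese_c and seat0 above 0.045 m and distance between cheese_c and seat1 above 0.045 m and distance between cheese_c and seat2 above 0.045 m and distance between cheese_c and seat3 above 0.045 m)).
It fails at once if a bystander is moved by more than 20 mm (distance of any of big_wheel, jar, mould from where it was at the start of the episode above 0.02 m).
It also fails if it takes over 51 s, if anything falls off the work surface, if the arm or the gripper's body presses on something with over 40 N, if the wrist force passes 120 N, or if a joint passes its speed limit or range.

### The arm

A 6-joint arm with a two-finger parallel gripper is mounted at the origin on the work surface. World frame = base frame: x ahead of the robot, y to its left, z up, the work surface at z = 0. Lengths are in m, angles in rad, forces in N, time in s.
With the tool pointing down it reaches from about 0.375 to 0.75 m from the base axis. Payload 9 kg.
Tool frame: the origin (TCP) lies midway between the tips of the shut fingers; the grasp point (between the pads) lies 19 mm behind it; z points along the fingers, y is the line along which they close (so a half turn about z gives the same grasp; the last joint's range is limited). The gripper opens to 85 mm and grips with 20 to 120 N. Pads are 22 mm wide; open, the fingers measure 114 mm over their backs; the gripper's body (76 mm by 85 mm) begins 54 mm behind the grasp point. The pads swing forward as they close: fully open they stand 13 mm farther back than shut.
Start: joints at [-1.32, 0.104, 0.097, 1.564, 0, 1.353], TCP at [0.271, -0.535, 0.231] pointing down, gripper open.
Joint ranges: [-2.99, 2.99], [-0.84, 1.86], [-1.1, 1.16], [-1.84, 2.11], [-1.51, 1.56], [-3.14, 3.14]. Speed limits (rad/s): [2.22, 2.22, 2.57, 3.14, 3.14, 3.14].

### API

Orientations are given as [roll, pitch, yaw] about the fixed x, y, z axes, in that order (R = Rz(yaw) Ry(pitch) Rx(roll)).
In Python, from bench import observe, imaging, workorder gives the robot as it stands.
- The arm moves only by the tool send_rows, never from a script. Its argument "series" is a list of rows, each a list of 6 numbers: the shift along the tool's x, y, z in mm, then the turn, a rotation vector about the tool's x, y, z in rad. A call has exactly 8 rows; each row shifts and turns the commanded pose from where the row before left it, along the tool's axes as they then stand; what a row does not reach is not made up. A row lasts 1/12 s, in which the tool goes at most 41.7 mm and 7.16 degrees, less where a joint would pass 70% of its speed; a pose out of reach is approached as far as the arm can. A call is refused whole if a number of a shift passes 41.7 or a number of a turn 0.125, either way. A call with a gripper value outside its range is refused whole. "gripper" is the finger opening in mm, from 0 to 85.4, set as the call begins (left out, the last holds). The fingers move at their own pace and stop on an object; "grip_force" is the grip in N (left out, the last holds). Time passes only in rows, so rows that do not move let the fingers close, or fill a call up. It gives the time, the measured TCP pose, the force, the opening and the grip force at its end, in the units of the state.
- observe(): the state, without advancing time (a new reading comes with each control period).
- imaging.camera(name): name is "scene" or "side" or "wrist"; returns a dict with "img" (400x640x3 uint8, blue, green, red), "fx", "fy", "cx", "cy" (pixels), "world_from_camera" (4x4, takes a point from camera to world coordinates); the wrist camera has in their place "tool_from_camera" (4x4, takes a point from camera to tool coordinates, whose origin is the TCP and whose axes are the flange's). Camera axes: x right, y up, looking along -z (the intrinsics and any distortion apply to the point x, -y, -z); pixel columns grow to the right and rows downward; lengths in m; the calibration is good to about 2 mm. The wrist camera is an equidistant fisheye: a pixel r from the principal point sees the ray r / f radians off the axis. A picture is of the moment at which its call begins: read the wrist's pose just before it. There is no depth.
- workorder.sign_off(): hands the job in; it is judged then, once.
The state is a dict: "time_s": time; "qpos": joint angles; "joint_velocities": joint speeds; "joint_efforts": joint torques, N m; "tool_pos": TCP position; "tool_rot": TCP orientation; "wrist_force": force on the tool from outside, world axes, zero at the start; "moment": the same for the moment, N m; "finger_gap": opening from 0.0 (shut) to 1.0 (fully open); "gripper_force": force on a finger pad.
Only numpy, scipy, OpenCV 4.12 (cv2) and the standard library are available. Lean on these libraries where they do the work, as an engineer would, in place of code of your own. Each camera call takes 0.05 s, during which the arm holds its last target. There are 200 camera calls.

## Working session

There is one attempt and no reset: what is moved stays moved. The work goes in short steps, Python scripts to look and compute and a tool call to move; the robot and the scene stay as the last step left them, time stands still between calls to the robot, and variables do not carry over. Pictures are saved under pics/ and viewed, at most 10 in all, crops included, and the job is handed in when it is done.

Besides the shell and the picture viewer there is one more tool, called after ">>>" as name([rows], argument=value, ...), one row to a line, values as JSON. send_rows: Moves the arm, as the interface text tells. Its arguments: {"type":"object","properties":{"series":{"type":"array"},"gripper":{"type":"number"},"grip_force":{"type":"number"}},"required":["series"]}

```bash
mkdir -p pics; ls; python3 - <<'E'
from bench import observe, imaging
import cv2,numpy as np,pickle
s=observe();print(s)
d={}
for n in("scene","side"):
    c=imaging.camera(n);d[n]=c;cv2.imwrite(f"pics/{n}0.png",c["img"]);print(n,c["fx"],c["cx"],c["cy"],np.round(c["world_from_camera"],3).tolist())
pickle.dump(d,open("cams.pkl","wb"))
E
```

```text
pics
{'time_s': 0.0, 'qpos': array([-1.31971595e+00,  1.04702927e-01,  9.64573480e-02,  1.56392334e+00,
        1.78836430e-05,  1.35311442e+00]), 'joint_velocities': array([-1.24465456e-03,  2.24708941e-04,  4.80478111e-04,  9.96047753e-04,
       -1.84669319e-04,  9.08407319e-05]), 'joint_efforts': array([-1.23494492e-04, -5.56923187e+01,  5.03656089e+01,  1.66485080e-02,
       -2.28465442e-04, -2.39123153e-06]), 'tool_pos': array([ 0.27100445, -0.53492146,  0.23051366]), 'tool_rot': array([-3.14025632e+00, -3.13895170e-04,  4.68762067e-01]), 'wrist_force': array([ 0.42209775, -0.13467854,  0.32622609]), 'moment': array([-0.00084272,  0.04216196, -0.02669607]), 'gripper_force': 0.0, 'finger_gap': 0.996107427532639}
scene 364.57518593752815 323.7937665817395 198.99258462485926 [[0.639, -0.628, 0.445, 0.974], [0.769, 0.523, -0.367, -0.337], [-0.002, 0.576, 0.817, 0.787], [0.0, 0.0, 0.0, 1.0]]
side 461.07047229067445 311.3494291899679 186.8325557008415 [[0.967, 0.161, -0.195, 0.429], [-0.253, 0.618, -0.744, -0.671], [0.001, 0.769, 0.639, 0.669], [0.0, 0.0, 0.0, 1.0]]
```

View pics/scene0.png

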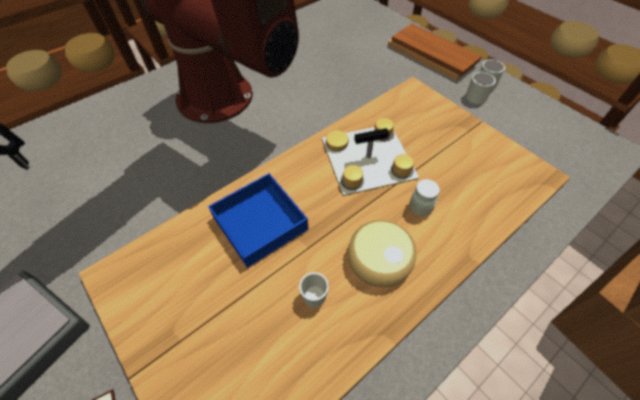

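View pics/side0.png

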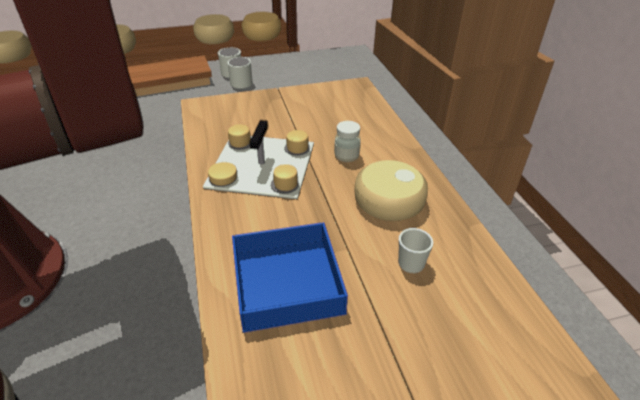

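The side view shows the slumped cheese at about (222,174), which is (338,140) in the scene view. The bin is near (288,278) in the side view and the handle near (260,134).

```bash
cat > h.py <<'E'
import cv2,numpy as np
def ray(c,uv):
    T=np.array(c["world_from_camera"]);u,v=uv
    d=T[:3,:3]@np.array([(u-c["cx"])/c["fx"],-(v-c["cy"])/c["fy"],-1]);return T[:3,3],d/np.linalg.norm(d)
def plane(c,uv,z):
    o,d=ray(c,uv);return (o+d*(z-o[2])/d[2])
def tri(rs):
    A=sum(np.eye(3)-np.outer(d,d) for o,d in rs);b=sum((np.eye(3)-np.outer(d,d))@o for o,d in rs);return np.linalg.solve(A,b)
def blobs(m,lo,hi):
    n,l,s,c=cv2.connectedComponentsWithStats(m.astype(np.uint8));return [(s[i,4],c[i],s[i,:4],l==i) for i in range(1,n) if lo<s[i,4]<hi]
E
python3 - <<'E'
from h import *;import pickle
D=pickle.load(open("cams.pkl","rb"));R={}
roi={"scene":(300,100,440,200),"side":(195,110,325,205)}
for n,c in D.items():
    print(n);im=c["img"];hsv=cv2.cvtColor(im,cv2.COLOR_BGR2HSV);H,S,V=cv2.split(hsv)
    x0,y0,x1,y1=roi[n];r=np.zeros(H.shape,bool);r[y0:y1,x0:x1]=1
    w=r&(S<60)&(V>110)
    B=blobs(w,500,9000);b=max(B,key=lambda t:t[0])
    hull=cv2.convexHull(np.argwhere(b[3])[:,::-1].astype(np.int32))
    p=cv2.approxPolyN(hull,4)[0] if hasattr(cv2,'approxPolyN') else 0
    print("plate",p.tolist(),[np.round(plane(c,q,.036)[:2],3).tolist() for q in p])
    hm=np.zeros(H.shape,np.uint8);cv2.fillPoly(hm,[hull],1);hm=cv2.dilate(hm,np.ones((9,9)))>0
    y=hm&(S>90)&(V>90)&(H>17)&(H<35)
    for t in blobs(y,40,900):
        print("y",t[0],t[1].round(1),t[2],plane(c,t[1],.055).round(3), "med hsv",np.median(hsv[t[3]],0))
    for t in blobs(r&(V<45),40,900):
        pts=np.argwhere(t[3])[:,::-1].astype(np.float32);rect=cv2.minAreaRect(pts)
        print("k",t[0],t[1].round(1),rect,plane(c,t[1],.113).round(3))
    m=(H>100)&(H<130)&(S>150)&(V>40)
    b=max(blobs(m,500,30000),key=lambda t:t[0]);hull=cv2.convexHull(np.argwhere(b[3])[:,::-1].astype(np.int32))
    print("bin",hull[:,0].tolist() if len(hull)<8 else cv2.approxPolyDP(hull,4,True)[:,0].tolist())
    for q in cv2.approxPolyDP(hull,4,True)[:,0]: print(q,plane(c,q,.078).round(3)[:2],plane(c,q,.028).round(3)[:2])
a=cv2.resize(D["side"]["img"][105:205,190:330],None,fx=5.5,fy=5.5)
cv2.imwrite("pics/crop.png",a)
E
```

```text
scene
plate [[343, 195], [321, 137], [390, 123], [419, 178]] [[0.587, 0.045], [0.393, 0.133], [0.48, 0.326], [0.674, 0.235]]
y 124 [386.  127.3] [375 123  25  11] [0.497 0.287 0.055] med hsv [ 23. 128. 196.]
y 392 [335.9 138.9] [318 129  30  22] [0.44  0.148 0.055] med hsv [ 25. 128. 210.]
y 387 [403.9 163. ] [393 147  22  29] [0.622 0.228 0.055] med hsv [ 23. 128. 209.]
y 73 [329.4 167.9] [325 161  10  15] [0.509 0.066 0.055] med hsv [ 19. 128. 210.]
y 341 [352.1 175.4] [343 165  19  22] [0.566 0.095 0.055] med hsv [ 25. 125. 206.]
y 77 [403.2 184.3] [391 180  23  10] [0.67  0.175 0.055] med hsv [ 18. 132. 207.]
k 268 [372.2 135.9] ((371.85595703125, 136.20799255371094), (9.12315845489502, 32.91492462158203), 79.69515228271484) [0.535 0.188 0.113]
bin [[306, 228], [247, 265], [210, 206], [269, 175], [306, 219]]
[306 228] [ 0.624 -0.101] [ 0.6   -0.084]
[247 265] [ 0.616 -0.253] [ 0.591 -0.247]
[210 206] [ 0.433 -0.237] [ 0.395 -0.23 ]
[269 175] [ 0.445 -0.077] [ 0.407 -0.059]
[306 219] [ 0.606 -0.086] [ 0.58  -0.068]
side
plate [[297, 199], [201, 188], [231, 133], [314, 142]] [[0.584, 0.036], [0.393, 0.123], [0.481, 0.321], [0.672, 0.23]]
y 214 [239.1 140.1] [229 134  21  14] [0.495 0.256 0.055] med hsv [ 19.  124.  134.5]
y 337 [296.6 143.3] [286 135  22  18] [0.624 0.209 0.055] med hsv [ 20. 122. 142.]
y 527 [221.6 173.2] [208 163  28  22] [0.441 0.138 0.055] med hsv [ 23. 112. 213.]
y 504 [285.  177.4] [274 165  23  26] [0.57  0.089 0.055] med hsv [ 20.  117.  157.5]
k 256 [258.1 134.9] ((258.4000244140625, 134.70001220703125), (10.28591251373291, 29.516096115112305), 26.56505012512207) [0.531 0.178 0.113]
bin [[345, 313], [244, 331], [233, 236], [323, 224], [346, 294]]
[345 313] [ 0.583 -0.283] [ 0.596 -0.251]
[244 331] [ 0.431 -0.276] [ 0.432 -0.242]
[233 236] [ 0.44 -0.08] [ 0.441 -0.029]
[323 224] [ 0.603 -0.091] [ 0.618 -0.042]
[346 294] [ 0.596 -0.25 ] [ 0.61  -0.215]
```

View pics/crop.png

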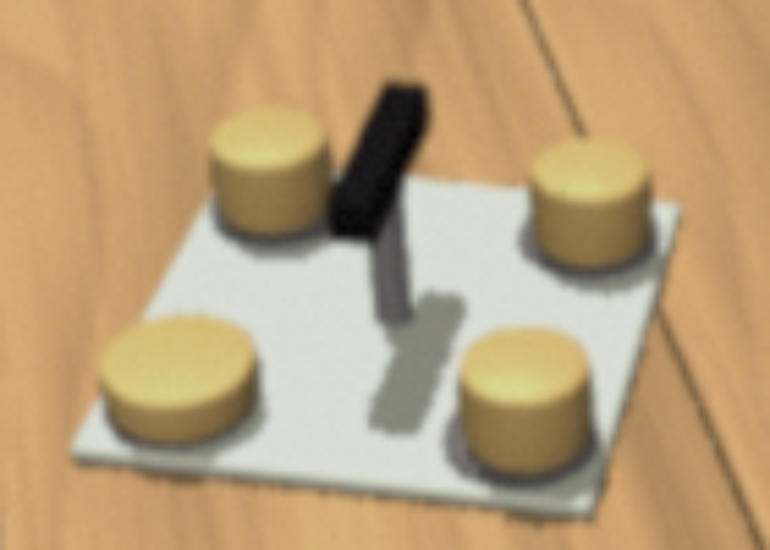

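Both views put the carrier centre at about (0.533, 0.182) with yaw about -24°. The slumped cheese is at about (0.440, 0.145) and the bin centre at about (0.518, -0.165). A tool yaw of 1.15 rad suits both grasps, so I'll turn first and then travel.

>>> send_rows([
  [0,0,0,0,0,-0.085],
  [0,0,0,0,0,-0.085],
  [0,0,0,0,0,-0.085],
  [0,0,0,0,0,-0.085],
  [0,0,0,0,0,-0.085],
  [0,0,0,0,0,-0.085],
  [0,0,0,0,0,-0.085],
  [0,0,0,0,0,-0.085],
], gripper=85)

```text
time_s: 0.77
tool_pos: [0.2711, -0.5351, 0.2308]
tool_rot: [-3.141, -0.001, 1.153]
wrist_force: [-0.2, -0.5, -0.6]
finger_gap: 0.992
gripper_force: 0.0
```

>>> send_rows([
  [27,4,0,0,0,0],
  [27,4,0,0,0,0],
  [27,4,0,0,0,0],
  [27,4,0,0,0,0],
  [27,4,0,0,0,0],
  [27,4,0,0,0,0],
  [27,4,0,0,0,0],
  [27,4,0,0,0,0],
])

```text
time_s: 1.43
tool_pos: [0.3892, -0.35, 0.231]
tool_rot: [-3.141, -0.0, 1.149]
wrist_force: [0.2, 0.2, 0.1]
finger_gap: 0.993
gripper_force: 0.0
```

>>> send_rows([
  [27,4,0,0,0,0],
  [27,4,0,0,0,0],
  [27,4,0,0,0,0],
  [27,4,0,0,0,0],
  [27,4,0,0,0,0],
  [27,4,0,0,0,0],
  [27,4,0,0,0,0],
  [0,0,0,0,0,0],
])

```text
time_s: 2.1
tool_pos: [0.4932, -0.1868, 0.231]
tool_rot: [-3.141, -0.001, 1.152]
wrist_force: [-0.3, 0.3, 0.3]
finger_gap: 0.993
gripper_force: 0.0
```

>>> send_rows([
  [28,-18,0,0,0,0],
  [28,-18,0,0,0,0],
  [28,-18,0,0,0,0],
  [28,-18,0,0,0,0],
  [28,-18,0,0,0,0],
  [28,-18,0,0,0,0],
  [28,-18,0,0,0,0],
  [28,-18,0,0,0,0],
])

```text
time_s: 2.77
tool_pos: [0.4514, 0.0741, 0.2311]
tool_rot: [-3.142, 0.0, 1.148]
wrist_force: [1.0, 0.4, 0.2]
finger_gap: 0.998
gripper_force: 0.0
```

>>> send_rows([
  [28,-20,0,0,0,0],
  [28,-20,0,0,0,0],
  [0,0,0,0,0,0],
  [0,0,0,0,0,0],
  [0,0,0,0,0,0],
  [0,0,0,0,0,0],
  [0,0,0,0,0,0],
  [0,0,0,0,0,0],
])

```text
time_s: 3.43
tool_pos: [0.4388, 0.1395, 0.2312]
tool_rot: [-3.142, 0.0, 1.147]
wrist_force: [-0.3, -0.6, 0.8]
finger_gap: 0.992
gripper_force: 0.0
```

```bash
python3 - <<'E'
from bench import observe, imaging
import cv2,numpy as np,pickle
s=observe();c=imaging.camera("wrist");pickle.dump((s,c),open("w1.pkl","wb"))
cv2.imwrite("pics/w1.png",c["img"]);print(s["tool_pos"],s["tool_rot"],c["fx"],c["cx"],c["cy"],np.round(c["tool_from_camera"],3).tolist())
E
```

```text
[0.43881399 0.139456   0.23118461] [-3.14155711e+00  2.06280472e-04  1.14702288e+00] 309.70691628693146 316.6475984708974 194.88941960683957 [[0.001, 0.963, 0.269, 0.067], [1.0, -0.001, 0.001, -0.001], [0.001, 0.269, -0.963, -0.143], [0.0, 0.0, 0.0, 1.0]]
```

View pics/w1.png

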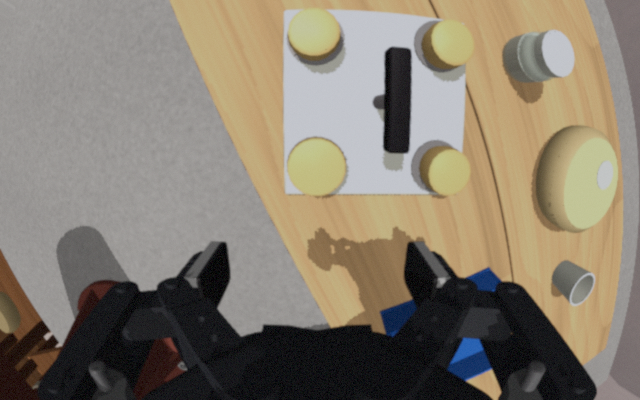

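The wrist view shows the slumped cheese at (317,167), the handle bar at (398,100) and the plate's near corners at (285,193) and (465,193). I'll cast rays from these to refine the positions.

```bash
cat >> h.py <<'E'
from scipy.spatial.transform import Rotation as Ro
def wplane(s,c,uv,z):
    x,y=uv[0]-c["cx"],uv[1]-c["cy"];r=np.hypot(x,y);t=r/c["fx"]
    d=np.array([np.sin(t)*x/r,-np.sin(t)*y/r,-np.cos(t)])
    T=np.array(c["tool_from_camera"]);R=Ro.from_euler("xyz",s["tool_rot"]).as_matrix()
    o=R@T[:3,3]+s["tool_pos"];d=R@T[:3,:3]@d
    return o+d*(z-o[2])/d[2]
E
python3 - <<'E'
from h import *;import pickle
s,c=pickle.load(open("w1.pkl","rb"));H,S,V=cv2.split(cv2.cvtColor(c["img"],cv2.COLOR_BGR2HSV))
r=np.zeros(H.shape,bool);r[5:197,275:480]=1
w=r&(S<60)&(V>120);b=max(blobs(w,2000,60000),key=lambda t:t[0])
for v in (20,60,100,150,185):
    xs=np.where(b[3][v])[0];print("row",v,[wplane(s,c,(q,v),.036)[:2].round(4).tolist() for q in (xs[0],xs[-1])])
for u in (300,350,375,420,455):
    ys=np.where(b[3][:,u])[0];print("col",u,ys[-1],wplane(s,c,(u,ys[-1]),.036)[:2].round(4))
y=r&(S>85)&(V>90)&(H>17)&(H<35)
for t in blobs(y,600,6000):
    m=cv2.minEnclosingCircle(np.argwhere(t[3])[:,::-1].astype(np.float32));print("y",t[0],t[1].round(1),m,wplane(s,c,t[1],.059).round(4),wplane(s,c,t[1],.07).round(4))
k=max(blobs(r&(V<60),500,9000),key=lambda t:t[0]);print(k[1],k[2],wplane(s,c,k[1],.116).round(4))
m=cv2.minAreaRect(np.argwhere(k[3])[:,::-1].astype(np.float32));q=cv2.boxPoints(m);print(m)
q=np.array([wplane(s,c,p,.124)[:2] for p in q]);print(q.round(4).tolist())
E
```

```text
row 20 [[0.4736, 0.3094], [0.6417, 0.2453]]
row 60 [[0.4549, 0.2671], [0.5981, 0.2086]]
row 100 [[0.4366, 0.2267], [0.63, 0.1486]]
row 150 [[0.4134, 0.1769], [0.6052, 0.0948]]
row 185 [[0.3973, 0.1406], [0.5444, 0.0749]]
col 300 194 [0.4093 0.1236]
col 350 194 [0.4611 0.1003]
col 375 194 [0.4875 0.0885]
col 420 194 [0.5373 0.0661]
col 455 149 [0.5968 0.0994]
y 643 [319.1  39.6] ((315.0, 31.283018112182617), 28.892955780029297) [0.4972 0.267  0.059 ] [0.4961 0.2646 0.07  ]
y 2719 [457.9  44.8] ((456.5, 60.0), 59.42441940307617) [0.6355 0.2111 0.059 ] [0.6296 0.2107 0.07  ]
y 1175 [318.9 178.1] ((308.3372802734375, 174.24644470214844), 39.80702590942383) [0.4383 0.1364 0.059 ] [0.4393 0.1386 0.07  ]
y 1764 [447.5 173.2] ((449.0, 173.0), 31.144922256469727) [0.5705 0.0843 0.059 ] [0.5668 0.0884 0.07  ]
[396.90035587 100.15816528] [383  48  28 105] [0.5305 0.1829 0.116 ]
((396.242431640625, 100.044677734375), (26.427213668823242, 103.9914779663086), 1.468800663948059)
[[0.5003, 0.149], [0.5365, 0.2272], [0.5575, 0.2191], [0.5211, 0.1396]]
```

>>> send_rows([
  [6,-2,10,0,0,0],
  [0,0,24,0,0,0],
  [0,0,24,0,0,0],
  [0,0,24,0,0,0],
  [0,0,24,0,0,0],
  [0,0,20,0,0,0],
  [0,0,10,0,0,0],
  [0,0,0,0,0,0],
], gripper=85)

```text
time_s: 4.15
tool_pos: [0.4374, 0.1467, 0.0925]
tool_rot: [-3.138, 0.002, 1.149]
wrist_force: [-0.5, 0.3, 0.3]
finger_gap: 0.996
gripper_force: 0.0
```

>>> send_rows([
  [0,0,10,0,0,0],
  [0,0,10,0,0,0],
  [0,0,10,0,0,0],
  [0,0,10,0,0,0],
  [0,0,10,0,0,0],
  [0,0,7,0,0,0],
  [0,0,2,0,0,0],
  [0,0,0,0,0,0],
])

```text
time_s: 4.82
tool_pos: [0.4387, 0.1467, 0.0355]
tool_rot: [-3.141, 0.001, 1.149]
wrist_force: [-0.5, 0.7, -0.4]
finger_gap: 0.991
gripper_force: 0.0
```

```bash
python3 - <<'E'
from bench import observe, imaging
import cv2,numpy as np
s=observe();print(s["tool_pos"],s["wrist_force"])
a=imaging.camera("wrist")["img"][100:400];b=imaging.camera("side")["img"][60:220,150:360]
b=cv2.resize(b,None,fx=1.43,fy=1.43)
o=np.zeros((300+b.shape[0],640,3),np.uint8);o[:300]=a;o[300:,:b.shape[1]]=b;cv2.imwrite("pics/g1.png",o)
E
```

```text
[0.43870439 0.14666415 0.03553498] [-0.53161156  0.68089471 -0.35265099]
```

View pics/g1.png

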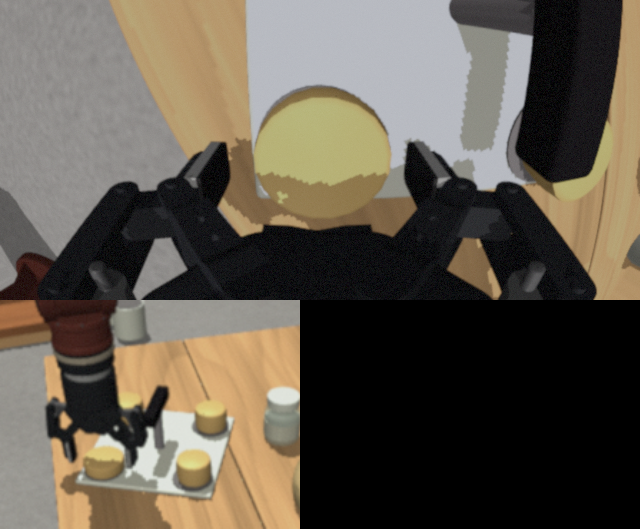

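The disc (centre about (322,254)) sits between the open pads, slightly forward and to the right. I'll nudge +4 and +2 mm, then close gently.

>>> send_rows([
  [4,2,0,0,0,0],
  [0,0,0,0,0,0],
  [0,0,0,0,0,0],
  [0,0,0,0,0,0],
  [0,0,0,0,0,0],
  [0,0,0,0,0,0],
  [0,0,0,0,0,0],
  [0,0,0,0,0,0],
])

```text
time_s: 5.58
tool_pos: [0.4426, 0.1495, 0.0363]
tool_rot: [3.142, 0.0, 1.149]
wrist_force: [-0.6, -0.4, -0.4]
finger_gap: 0.996
gripper_force: 0.0
```

>>> send_rows([
  [0,0,0,0,0,0],
  [0,0,0,0,0,0],
  [0,0,0,0,0,0],
  [0,0,0,0,0,0],
  [0,0,0,0,0,0],
  [0,0,0,0,0,0],
  [0,0,0,0,0,0],
  [0,0,0,0,0,0],
], gripper=50, grip_force=30)

```text
time_s: 6.25
tool_pos: [0.4428, 0.1495, 0.0367]
tool_rot: [3.141, -0.0, 1.149]
wrist_force: [-1.5, 0.3, 5.0]
finger_gap: 0.723
gripper_force: 33.1
```

>>> send_rows([
  [0,0,-3,0,0,0],
  [0,0,-5,0,0,0],
  [0,0,-8,0,0,0],
  [0,0,-12,0,0,0],
  [0,0,-12,0,0,0],
  [0,0,-8,0,0,0],
  [0,0,-4,0,0,0],
  [0,0,0,0,0,0],
])

```text
time_s: 6.92
tool_pos: [0.4436, 0.1496, 0.0898]
tool_rot: [3.14, -0.001, 1.149]
wrist_force: [0.8, -0.1, -0.7]
finger_gap: 0.72
gripper_force: 33.0
```

```bash
python3 - <<'E'
from bench import observe, imaging
import cv2,numpy as np
s=observe();print(s["tool_pos"],s["wrist_force"],s["finger_gap"],s["gripper_force"])
a=imaging.camera("wrist")["img"][100:400];b=imaging.camera("side")["img"][60:220,150:360]
b=cv2.resize(b,None,fx=1.8,fy=1.8)
o=np.zeros((300+b.shape[0],640,3),np.uint8);o[:300]=a;o[300:,:b.shape[1]]=b;cv2.imwrite("pics/g2.png",o)
E
```

```text
[0.44355868 0.1495535  0.08980403] [ 0.76028672 -0.06794468 -0.71695719] 0.7204413908885976 33.036955664574634
```

View pics/g2.png

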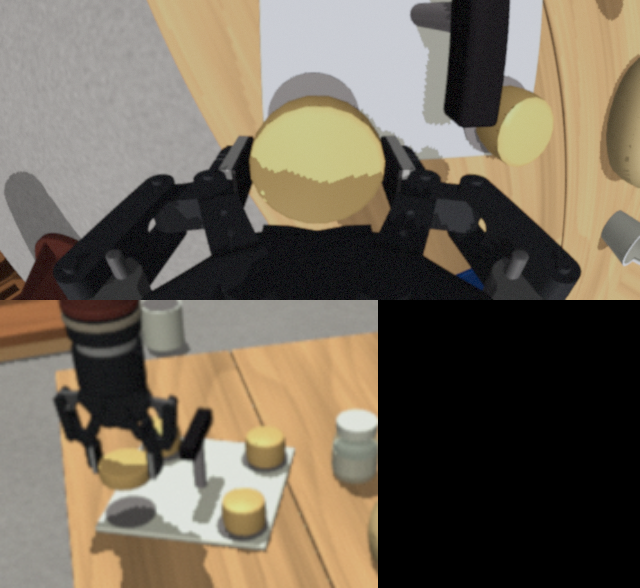

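The disc is held level and clear of the plate. Now carrying it to the bin.

>>> send_rows([
  [0,0,-10,0,0,0],
  [0,0,-20,0,0,0],
  [0,0,-12,0,0,0],
  [-15,11,-4,0,0,0],
  [-25,19,0,0,0,0],
  [-25,19,0,0,0,0],
  [-25,19,0,0,0,0],
  [-25,19,0,0,0,0],
])

```text
time_s: 7.68
tool_pos: [0.4752, 0.0076, 0.1349]
tool_rot: [3.141, -0.0, 1.149]
wrist_force: [0.3, 0.2, -0.4]
finger_gap: 0.721
gripper_force: 33.1
```

>>> send_rows([
  [-25,19,0,0,0,0],
  [-25,19,0,0,0,0],
  [-25,19,0,0,0,0],
  [-25,19,0,0,0,0],
  [-23,19,0,0,0,0],
  [-15,12,0,0,0,0],
  [0,0,0,0,0,0],
  [0,0,0,0,0,0],
])

```text
time_s: 8.35
tool_pos: [0.5159, -0.1615, 0.1344]
tool_rot: [-3.141, -0.0, 1.147]
wrist_force: [0.3, -0.5, -0.7]
finger_gap: 0.726
gripper_force: 33.1
```

>>> send_rows([
  [0,0,10,0,0,0],
  [0,0,18,0,0,0],
  [0,0,20,0,0,0],
  [0,0,20,0,0,0],
  [0,0,16,0,0,0],
  [0,0,9,0,0,0],
  [0,0,3,0,0,0],
  [0,0,0,0,0,0],
])

```text
time_s: 9.02
tool_pos: [0.5155, -0.1599, 0.0377]
tool_rot: [-3.14, -0.0, 1.15]
wrist_force: [-0.4, -0.1, -0.6]
finger_gap: 0.724
gripper_force: 33.1
```

>>> send_rows([
  [0,0,0,0,0,0],
  [0,0,0,0,0,0],
  [0,0,0,0,0,0],
  [0,0,0,0,0,0],
  [0,0,0,0,0,0],
  [0,0,0,0,0,0],
  [0,0,0,0,0,0],
  [0,0,0,0,0,0],
], gripper=85)

```text
time_s: 9.68
tool_pos: [0.516, -0.1608, 0.0383]
tool_rot: [3.142, 0.0, 1.149]
wrist_force: [0.3, 0.7, -0.4]
finger_gap: 0.994
gripper_force: 0.0
```

>>> send_rows([
  [0,0,-10,0,0,0],
  [0,0,-20,0,0,0],
  [0,0,-25,0,0,0],
  [0,0,-25,0,0,0],
  [0,0,-25,0,0,0],
  [0,0,-25,0,0,0],
  [0,0,-25,0,0,0],
  [0,0,-20,0,0,0],
])

```text
time_s: 10.35
tool_pos: [0.5162, -0.1608, 0.2163]
tool_rot: [3.14, 0.0, 1.149]
wrist_force: [0.2, -0.3, 0.0]
finger_gap: 0.995
gripper_force: 0.0
```

```bash
python3 - <<'E'
from bench import observe, imaging
import cv2,numpy as np,pickle
from h import *
s=observe();print(s["tool_pos"],s["tool_rot"])
a=imaging.camera("side");cv2.imwrite("pics/s2.png",a["img"])
E
```

```text
[ 0.51620395 -0.16084763  0.21628483] [3.13955478e+00 3.04690010e-04 1.14885151e+00]
```

View pics/s2.png

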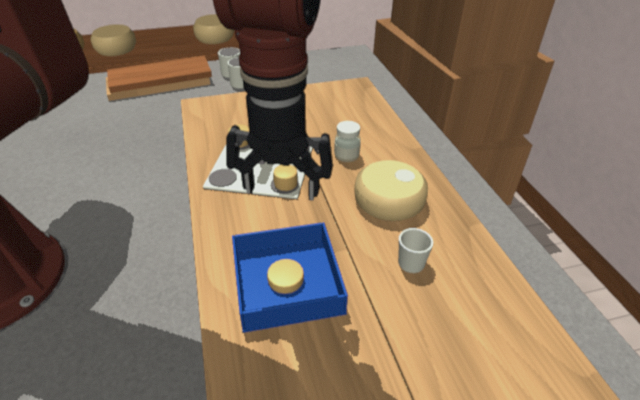

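The slumped cheese lies in the bin at (285,276), and the arm is clear of it. Next is the handle.

>>> send_rows([
  [20,-8,0,0,0,0],
  [30,-14,0,0,0,0],
  [30,-14,0,0,0,0],
  [30,-14,0,0,0,0],
  [30,-14,0,0,0,0],
  [30,-14,0,0,0,0],
  [30,-14,0,0,0,0],
  [30,-14,0,0,0,0],
])

```text
time_s: 11.07
tool_pos: [0.5132, 0.0941, 0.214]
tool_rot: [3.141, -0.0, 1.149]
wrist_force: [1.3, 0.3, 0.2]
finger_gap: 0.997
gripper_force: 0.0
```

>>> send_rows([
  [30,-14,0,0,0,0],
  [20,-6,0,0,0,0],
  [0,0,0,0,0,0],
  [0,0,0,0,0,0],
  [0,0,0,0,0,0],
  [0,0,0,0,0,0],
  [0,0,0,0,0,0],
  [0,0,0,0,0,0],
])

```text
time_s: 11.73
tool_pos: [0.5158, 0.1455, 0.2134]
tool_rot: [3.141, 0.0, 1.147]
wrist_force: [-0.3, -0.7, -0.0]
finger_gap: 0.995
gripper_force: 0.0
```

```bash
python3 - <<'E'
from bench import observe, imaging
from h import *
s=observe();c=imaging.camera("wrist");cv2.imwrite("pics/w3.png",c["img"]);print(s["tool_pos"],s["tool_rot"])
V=cv2.cvtColor(c["img"],cv2.COLOR_BGR2HSV)[...,2]
for k in blobs(V<60,300,30000):
    if k[2][1]+k[2][3]>395: continue
    m=cv2.minAreaRect(np.argwhere(k[3])[:,::-1].astype(np.float32));q=cv2.boxPoints(m);print(k[0],m)
    q=np.array([wplane(s,c,p,.124)[:2] for p in q]);print(q.round(4).tolist(),q.mean(0).round(4))
E
```

```text
[0.51583132 0.14547097 0.21336434] [3.14142950e+00 1.47050292e-04 1.14747677e+00]
2665 ((316.9999694824219, 143.99998474121094), (111.99998474121094, 23.999996185302734), 90.0)
[[0.5411, 0.2259], [0.5572, 0.2187], [0.5225, 0.1401], [0.5054, 0.1478]] [0.5316 0.1831]
```

View pics/w3.png

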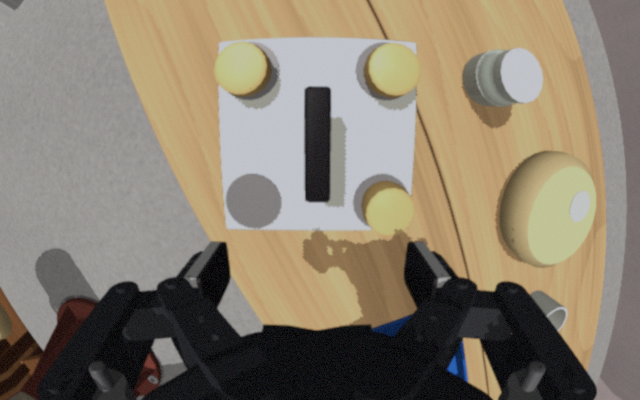

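The bar is at (317,144), centred laterally and exactly in line with the tool. Its centre is (0.5316, 0.1831), so I'll grip it about 9 mm toward the loaded side.

>>> send_rows([
  [15,0,0,0,0,0],
  [25,-1,0,0,0,0],
  [10,0,0,0,0,0],
  [0,0,15,0,0,0],
  [0,0,20,0,0,0],
  [0,0,20,0,0,0],
  [0,0,10,0,0,0],
  [0,0,0,0,0,0],
])

```text
time_s: 12.45
tool_pos: [0.5338, 0.1919, 0.1456]
tool_rot: [-3.138, 0.002, 1.149]
wrist_force: [-0.6, 0.2, -0.6]
finger_gap: 0.99
gripper_force: 0.0
```

>>> send_rows([
  [0,0,10,0,0,0],
  [0,0,12,0,0,0],
  [0,0,12,0,0,0],
  [0,0,10,0,0,0],
  [0,0,7,0,0,0],
  [0,0,4,0,0,0],
  [0,0,0,0,0,0],
  [0,0,0,0,0,0],
])

```text
time_s: 13.12
tool_pos: [0.5353, 0.1923, 0.0933]
tool_rot: [3.142, 0.0, 1.149]
wrist_force: [-0.6, -0.2, 1.0]
finger_gap: 0.996
gripper_force: 0.0
```

>>> send_rows([
  [0,0,0,0,0,0],
  [0,0,0,0,0,0],
  [0,0,0,0,0,0],
  [0,0,0,0,0,0],
  [0,0,0,0,0,0],
  [0,0,0,0,0,0],
  [0,0,0,0,0,0],
  [0,0,0,0,0,0],
], gripper=30, grip_force=20)

```text
time_s: 13.78
tool_pos: [0.5353, 0.1923, 0.0933]
tool_rot: [3.142, 0.0, 1.149]
wrist_force: [-1.6, 0.1, 0.9]
finger_gap: 0.354
gripper_force: 0.0
```

>>> send_rows([
  [0,0,0,0,0,0],
  [0,0,0,0,0,0],
  [0,0,0,0,0,0],
  [0,0,0,0,0,0],
  [0,0,0,0,0,0],
  [0,0,0,0,0,0],
  [0,0,0,0,0,0],
  [0,0,0,0,0,0],
], gripper=5, grip_force=30)

```text
time_s: 14.45
tool_pos: [0.5358, 0.1922, 0.0936]
tool_rot: [3.141, -0.0, 1.149]
wrist_force: [4.6, -1.2, 2.5]
finger_gap: 0.228
gripper_force: 30.9
```

>>> send_rows([
  [0,0,0,0,0,0],
  [0,0,0,0,0,0],
  [0,0,0,0,0,0],
  [0,0,0,0,0,0],
  [0,0,0,0,0,0],
  [0,0,0,0,0,0],
  [0,0,0,0,0,0],
  [0,0,0,0,0,0],
], gripper=5, grip_force=100)

```text
time_s: 15.12
tool_pos: [0.5357, 0.1923, 0.0937]
tool_rot: [3.141, -0.0, 1.149]
wrist_force: [3.2, -1.4, 5.1]
finger_gap: 0.217
gripper_force: 99.2
```

Firm grip. I'll lift slowly, about 125 mm in total.

>>> send_rows([
  [0,0,-1,0,0,0],
  [0,0,-1,0,0,0],
  [0,0,-2,0,0,0],
  [0,0,-2,0,0,0],
  [0,0,-2,0,0,0],
  [0,0,-2,0,0,0],
  [0,0,-1,0,0,0],
  [0,0,0,0,0,0],
])

```text
time_s: 15.78
tool_pos: [0.5354, 0.1924, 0.1045]
tool_rot: [3.141, -0.0, 1.149]
wrist_force: [1.2, 0.6, -7.7]
finger_gap: 0.218
gripper_force: 97.9
```

>>> send_rows([
  [0,0,-1,0,0,0],
  [0,0,-3,0,0,0],
  [0,0,-5,0,0,0],
  [0,0,-6,0,0,0],
  [0,0,-6,0,0,0],
  [0,0,-6,0,0,0],
  [0,0,-6,0,0,0],
  [0,0,-6,0,0,0],
])

```text
time_s: 16.45
tool_pos: [0.5355, 0.1923, 0.1442]
tool_rot: [3.141, -0.0, 1.149]
wrist_force: [-0.8, 0.3, -7.2]
finger_gap: 0.223
gripper_force: 97.9
```

>>> send_rows([
  [0,0,-6,0,0,0],
  [0,0,-6,0,0,0],
  [0,0,-6,0,0,0],
  [0,0,-6,0,0,0],
  [0,0,-6,0,0,0],
  [0,0,-6,0,0,0],
  [0,0,-6,0,0,0],
  [0,0,-6,0,0,0],
])

```text
time_s: 17.12
tool_pos: [0.5353, 0.1923, 0.1918]
tool_rot: [3.142, 0.0, 1.149]
wrist_force: [0.7, -0.3, -7.4]
finger_gap: 0.22
gripper_force: 97.9
```

>>> send_rows([
  [0,0,-6,0,0,0],
  [0,0,-6,0,0,0],
  [0,0,-6,0,0,0],
  [0,0,-5,0,0,0],
  [0,0,-4,0,0,0],
  [0,0,-2,0,0,0],
  [0,0,-1,0,0,0],
  [0,0,0,0,0,0],
])

```text
time_s: 17.78
tool_pos: [0.5353, 0.1923, 0.2213]
tool_rot: [3.142, 0.0, 1.149]
wrist_force: [-0.4, 0.2, -6.7]
finger_gap: 0.217
gripper_force: 97.9
```

>>> send_rows([
  [0,0,0,0,0,0],
  [0,0,0,0,0,0],
  [0,0,0,0,0,0],
  [0,0,0,0,0,0],
  [0,0,0,0,0,0],
  [0,0,0,0,0,0],
  [0,0,0,0,0,0],
  [0,0,0,0,0,0],
])

```text
time_s: 18.45
tool_pos: [0.5353, 0.1923, 0.2213]
tool_rot: [3.142, 0.0, 1.149]
wrist_force: [-0.5, -0.6, -6.4]
finger_gap: 0.217
gripper_force: 97.9
```

```bash
python3 - <<'E'
from bench import observe, imaging
import cv2,numpy as np
s=observe();print(s["tool_pos"],s["wrist_force"],s["moment"],s["finger_gap"],s["gripper_force"])
a=imaging.camera("wrist")["img"][:300];b=imaging.camera("side")["img"][60:210,100:420]
o=np.vstack([a,cv2.resize(b,None,fx=2,fy=2)]);cv2.imwrite("pics/f.png",o)
E
```

```text
[0.53530658 0.19233324 0.22125869] [-0.4672273  -0.57157598 -6.37420695] [0.0282131  0.04289654 0.05285342] 0.21652417340589938 97.90907979011536
```

View pics/f.png

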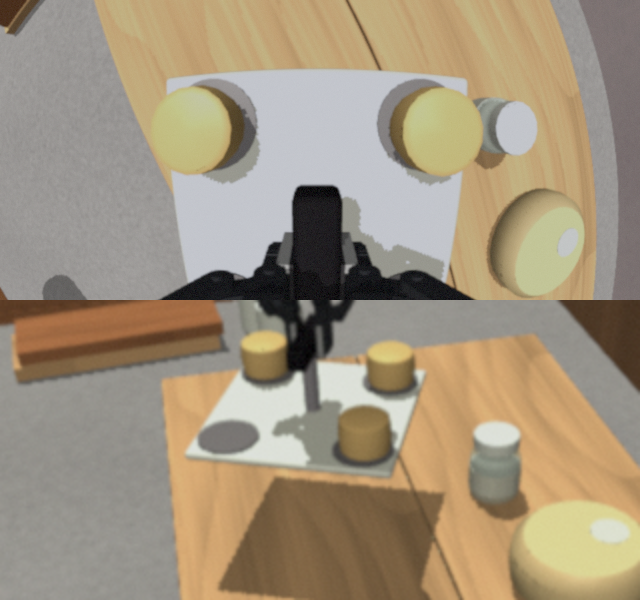

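The carrier is level and about 127 mm above the board. All three good cheeses are on their seats, and the grip is a steady 98 N.

```bash
python3 -c "
from bench import workorder
print(workorder.sign_off())"
```

```text
the job is handed in; nothing more can be done
None
```

The slumped cheese is in the blue bin, the arm is holding the carrier by its handle, level and still, about 127 mm above the board with the three good cheeses on their seats, and I've handed the job in (no verdict was shown).

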